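# Put a lens canister away in the dry cabinet

### The arm

A 6-joint arm with a two-finger parallel gripper is mounted at the origin on the work surface. World frame = base frame: x ahead of the robot, y to its left, z up, the work surface at z = 0. Lengths are in m, angles in rad, forces in N, time in s.
With the tool pointing down it reaches from about 0.25 to 0.725 m from the base axis. Payload 4 kg.
Tool frame: the origin (TCP) lies between the finger pads; the fingertips stand 19 mm ahead of it and the grasp point (between the pads) is the TCP (env.tips_ahead is the distance from the TCP to the fingertips, in m); z points along the fingers, y is the line along which they close (so a half turn about z gives the same grasp; the last joint's range is limited). The gripper opens to 85 mm and grips with 20 to 120 N. Pads are 22 mm wide; open, the fingers measure 114 mm over their backs; the gripper's body (76 mm by 85 mm) begins 54 mm behind the grasp point. The pads swing forward as they close: fully open they stand 13 mm farther back than shut.
Start: joints at [-1.281, 0.241, 0.005, 1.335, 0, 1.571], TCP at [0.143, -0.479, 0.25] pointing down, gripper open.
Joint ranges: [-2.72, 2.72], [-1.05, 1.87], [-1.09, 1.28], [-1.99, 2.15], [-1.42, 1.44], [-3.14, 3.14]. Speed limits (rad/s): [2.79, 2.79, 3.14, 3.14, 3.14, 3.14].

### API

Orientations are given as a unit quaternion [w, x, y, z].
In Python, from plant import env, vision, order gives the robot as it stands.
- The arm moves only by the shell command python3 -m inch 'ROWS' [OPENING]. ROWS is JSON, one flat list of numbers, 6 for each row, row after row: the shift along the tool's x, y, z each as a share of 1000 mm, from -1 to 1, then the turn, a rotation vector about the tool's x, y, z each as a share of 180 degrees, from -1 to 1. In form: [x, y, z, rx, ry, rz, x, y, z, rx, ry, rz, ...]. A call has exactly 10 rows; each row is the pose to reach, as a shift and turn from the pose commanded when the call began, along the tool's axes at that moment, turning the shorter way round; what a row does not reach only later rows make up. A row lasts 1/8 s, in which the tool goes at most 62.5 mm and 10.7 degrees, less where a joint would pass 70% of its speed; a pose out of reach is approached as far as the arm can. A call with a number of a shift or a turn outside -1 to 1 is refused whole. A call with a gripper value outside its range is refused whole. OPENING is the closure, from -1 (fully open) to 1 (shut), set as the call begins (- or left out, the last holds). The fingers move at their own pace and stop on an object; the grip force is fixed at half the most. Time passes only in rows, so rows that repeat a pose let the fingers close, or fill a call up. It gives the time, the measured TCP pose, the force, the opening and the grip force at its end, in the units of the state.
- env.get_state(): the state, without advancing time (a new reading comes with each control period).
- vision.snapshot(name): name is "side" or "top"; returns a dict with "frame" (480x640x3 uint8, red, green, blue), "fx", "fy", "cx", "cy" (pixels), "k1" (the pictures are not rectified: a ray, as slopes to the right and down, at radius r is drawn at 1 + k1 r^2 times it, then the intrinsics apply), "position" and "attitude" of the camera in the world. Camera axes: x right, y down, z forward; pixel columns grow to the right and rows downward; lengths in m; the calibration is good to about 2 mm. A picture is of the moment at which its call begins. There is no depth.
- order.close_job(): hands the job in; it is judged then, once.
The state is a dict: "clock": time; "qpos": joint angles; "joint_vel": joint speeds; "joint_efforts": joint torques, N m; "tool_pos": TCP position; "tool_rot": TCP orientation; "wrist_force": force on the tool from outside, world axes, zero at the start; "moment": the same for the moment, N m; "width": opening from 0.0 (shut) to 1.0 (fully open); "grip_force": force on a finger pad.
Only numpy, scipy, OpenCV 4.12 (cv2) and the standard library are available. Lean on these libraries where they do the work, as an engineer would, in place of code of your own. Each camera call takes 0.05 s, during which the arm holds its last target. There are 200 camera calls.

### The job

Put the tall lens canister away: lift it out of the pocket tray and set it down upright on the pulled-out shelf of the dry cabinet without dropping it, then slide the shelf fully home with the canister standing on it. Finally push the cabinet door shut until it goes over its catch and stays fully closed. Leave the two short canisters, the slide box and the pen pot where they are.

Things in the scene. Friction and masses are not known exactly. Their poses are not given: they have to be found in the camera images.
- tall_canister: The tall lens canister, 100 mm high: lower body black, 42 mm diameter, 66 mm high; ribbed aluminium screw cap on top, 46 mm diameter, 34 mm high. Origin at the centre of its underside, z up along its axis. It starts upright in one of the three pockets of the tray, sunk 25 mm. About 0.2 kg.
- short_canister_a: Short lens canister, 64 mm high (body 30 mm, cap 34 mm), same diameters and materials as the tall one, in another pocket of the tray. Origin at the centre of its underside. Leave alone.
- short_canister_b: A second short lens canister like the first, in the remaining pocket. Leave alone.
- tray: Fixed grey pocket tray, a block 255 (x) x 85 (y) x 37 (z) mm, origin at the centre of its underside. Three round pockets in a row along its x axis, at x = -80, 0 and +80 mm, 46 mm in diameter, 25 mm deep (pocket floor at z = 12 mm).
- cabinet: Fixed benchtop dry cabinet, 230 (x, deep) x 220 (y, wide) x 152 (z, high) mm, white; roof clear in its front half, white in its rear half; clear back. Origin at the centre of its underside. Open front at x = -115 mm in its frame; walls and roof 6 mm thick, roof underside at z = 146 mm.
- shelf (a joint): Slide of the cabinet's shelf, m: 0 = fully home inside the cabinet, grows as the shelf is pulled out along the cabinet's -x; at most 0.15. Starts 0.11 to 0.14 out. Friction about 1.5 N.
- shelf_floor (a point): Centre of the shelf's floor (26 mm above the table), axes as the cabinet's; moves with the shelf. The shelf is an aluminium tray, inside 212 (x) x 142 (y) mm, with a rim 8 mm above its floor. With the shelf home, this point is on the cabinet's centre line, 97 mm behind its open front; when out, about the front half of the shelf is clear of the roof.
- shelf_bail (a point): Middle of the top bar (124 mm above the table) of the shelf's upright bail handle, an inverted U of 8 mm steel wire, 100 mm wide along the cabinet's y, on the shelf's front rim, 106 mm in front of shelf_floor. Push it towards the cabinet's +x to slide the shelf in. When home it still stands 9 mm in front of the roof's front edge, under the dished door.
- door (a joint): Hinge of the cabinet door, rad: 0 = closed and seated, grows as it opens; 1.57 = straight out from the front. Starts 1.7 to 2.0. Turns freely; a sprung roller catch resists from about 0.08 rad, needs about 6 N at point door_push, and below about 0.03 rad pulls the door to 0 and holds it. A shelf left out gets in the door's way.
- door_hinge (a point): Point on the door's vertical hinge axis, 121 mm above the table, at (-121, +106) mm in the cabinet's x, y. Axes are the door's: the cabinet's at joint 0, turning clockwise from above as it opens. The door is dished (grey frame, clear pane): panel at x = -36 to -24 mm, reaching 212 mm along -y, 5 to 147 mm above the table, with thin flanges back to x = +6 mm.
- door_push (a point): Point on the door's outer face (its -x side), on the top rail, 160 mm from the hinge axis along -y, 121 mm above the table, axes as the door's. The outer face is 36 mm in front of the hinge axis. A small black finger pull sticks out 14 mm near the free edge, 32 to 78 mm above the table.
- slide_box: Loose flat dark slide box, 85 x 175 x 28 mm, on the bench to the left of the cabinet; origin at the centre of its underside. Leave alone.
- pen_pot: Loose beige pen pot with pens, 68 mm diameter, 85 mm high (pens to 130 mm), beyond the tray; origin at the centre of its underside. Leave alone.
Not all that is in view belongs to the job. What is shaped like the tall_canister but blue is not meant.

How it is judged:
On the way, in this order (a step that is already met when the one before it is completed fails the run):
1. the tall canister stands upright on the shelf, let go (x of tall_canister in the frame of shelf_floor between -0.085 and 0.085 m and y of tall_canister in the frame of shelf_floor between -0.055 and 0.055 m and z of tall_canister in the frame of shelf_floor between -0.005 and 0.006 m and angle between tall_canister's own z axis and vertical below 0.12 rad and contact force between tall_canister and the fingers below 0.05 N), for 0.2 s.
2. the shelf is fully home with the canister standing on it (x of tall_canister in the frame of shelf_floor between -0.085 and 0.085 m and y of tall_canister in the frame of shelf_floor between -0.055 and 0.055 m and z of tall_canister in the frame of shelf_floor between -0.005 and 0.006 m and angle between tall_canister's own z axis and vertical below 0.12 rad and value of joint shelf below 0.01 m), for 0.2 s.
At the end, for the whole second after the job is handed in: The tall canister stands upright (within 0.12 rad) at rest on the shelf's floor inside the rim, let go; the shelf is home (within 10 mm); the door is seated on its catch (joint below 0.02 rad); the two short canisters, the slide box and the pen pot are within 30 mm of where they started (all of step 2 and contact force between tall_canister and the fingers below 0.05 N and linear speed of tall_canister below 0.02 m/s and value of joint door below 0.02 rad and distance of each of short_canister_a, short_canister_b, slide_box, pen_pot from where it was at the start of the episode below 0.03 m); the robot touches nothing.
It fails at once if a bystander (short canister, slide box, pen pot) is shifted by more than 30 mm (distance of any of short_canister_a, short_canister_b, slide_box, pen_pot from where it was at the start of the episode above 0.03 m).
It fails at once if the tall canister is tipped over (angle between tall_canister's own z axis and vertical above 0.7 rad).
It fails at once if the tall canister is dropped (falls free of the fingers faster than 0.6 m/s, about 20 mm of fall) (contact force between tall_canister and the fingers below 0.05 N and linear speed of tall_canister above 0.6 m/s).
It also fails if it takes over 64 s, if anything falls off the work surface, if the arm or the gripper's body presses on something with over 40 N, if the wrist force passes 120 N, or if a joint passes its speed limit or range.

## Working session

There is one attempt and no reset: what is moved stays moved. The work goes in short steps, Python scripts to look and compute and a shell command to move; the robot and the scene stay as the last step left them, time stands still between calls to the robot, and variables do not carry over. Pictures are saved under pics/ and viewed, at most 12 in all, crops included, and the job is handed in when it is done.

```bash
mkdir -p pics; cat > h.py <<'E'
import numpy as np, cv2
from scipy.spatial.transform import Rotation as R
from plant import env, vision, order
def Rq(q): return R.from_quat([q[1],q[2],q[3],q[0]])
def snap(n,f):
    s=vision.snapshot(n); cv2.imwrite('pics/'+f,s['frame'][:,:,::-1]); return s
def cam(s):
    K=np.array([[s['fx'],0,s['cx']],[0,s['fy'],s['cy']],[0,0,1.]]); D=np.array([s['k1'],0,0,0,0.])
    a=np.array(s['attitude']); r=Rq(a) if a.size==4 else R.from_matrix(a)
    return K,D,r,np.array(s['position'])
def ray(s,u,v):
    K,D,r,p=cam(s); x=cv2.undistortPoints(np.array([[[u,v]]],float),K,D)[0,0]
    return p,r.apply([x[0],x[1],1.])
def atz(s,u,v,z):
    p,d=ray(s,u,v); return p+d*(z-p[2])/d[2]
def proj(s,P):
    K,D,r,p=cam(s); c=r.inv().apply(np.atleast_2d(P)-p)
    return cv2.projectPoints(c,np.zeros(3),np.zeros(3),K,D)[0][:,0]
def rel(P):
    st=env.get_state(); return Rq(st['tool_rot']).inv().apply(np.array(P)-st['tool_pos'])
E
python3 - <<'E'
from h import *
import pickle
d={}
for n in('top','side'):
    s=snap(n,n+'0.png'); d[n]=s; print(n,{k:v for k,v in s.items() if k!='frame'})
pickle.dump(d,open('s0.pkl','wb')); print(env.get_state())
E
```

```text
top {'fx': 497.04085846034275, 'fy': 497.04085846034275, 'cx': 320.46143500953923, 'cy': 242.83884349560537, 'k1': -0.07637510654341437, 'position': array([0.51262977, 0.00773523, 1.16258677]), 'attitude': array([ 0.01321149, -0.69990402,  0.71358252, -0.02756454])}
side {'fx': 488.4779458247396, 'fy': 488.4779458247396, 'cx': 324.1835113866923, 'cy': 239.38918025948487, 'k1': -0.1360335555764794, 'position': array([1.27047126, 0.45172083, 1.1504071 ]), 'attitude': array([-0.15225594,  0.44297299,  0.83355911, -0.29286903])}
{'clock': 0.1, 'qpos': array([-1.28098686e+00,  2.41325544e-01,  3.88725372e-03,  1.33522269e+00,
       -1.61174529e-05,  1.57080096e+00]), 'joint_vel': array([ 0.00066179, -0.00336738,  0.00314815,  0.00057747,  0.00098493,
       -0.00099716]), 'joint_efforts': array([-3.00018601e-04, -3.73136795e+01,  2.53010988e+01,  1.09010440e-02,
        6.71852104e-05, -2.89834226e-06]), 'tool_pos': array([ 0.14273025, -0.47864687,  0.2495188 ]), 'tool_rot': array([-9.21393460e-04,  9.89519570e-01,  1.44395816e-01, -1.42602930e-04]), 'wrist_force': array([ 0.91228003,  0.38347876, -0.788503  ]), 'moment': array([0.0399599 , 0.03384721, 0.0274122 ]), 'grip_force': 0.0, 'width': 0.9977897709930436}
```

View pics/top0.png

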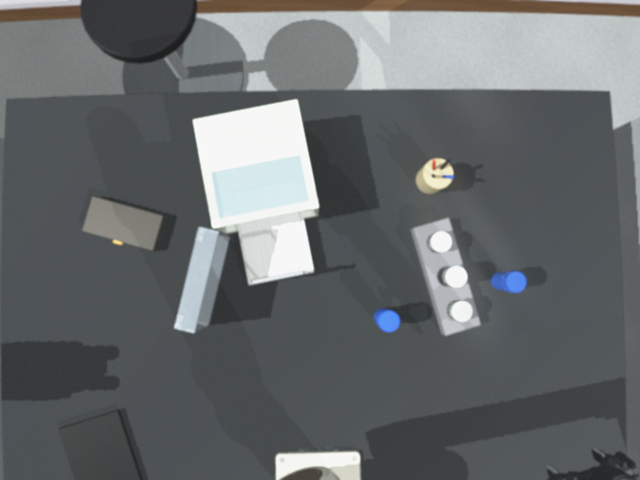

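View pics/side0.png

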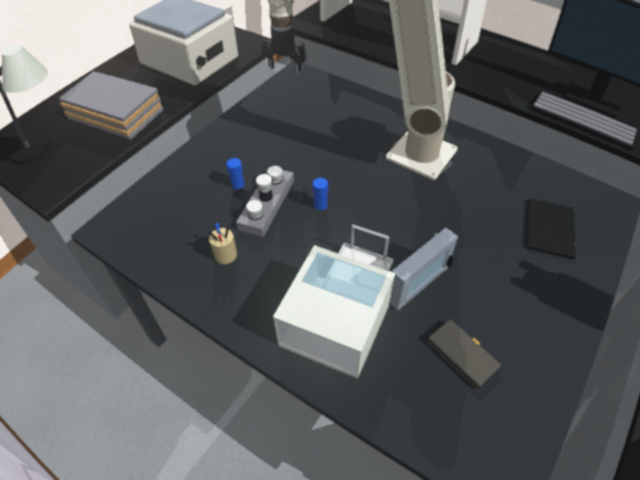

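The top view shows the cabinet roof corners near (193,119), (297,99), (319,207) and (214,230). The shelf front is near (248,283)–(313,271) and the door runs (207,230)→(185,330). The three caps are at (441,241), (455,276) and (460,311). In the side view the middle canister at (264,183) looks like the tall one. I'll enlarge to check.

```bash
python3 - <<'E'
import pickle,cv2,numpy as np
d=pickle.load(open('s0.pkl','rb'));g=lambda n,x,y,w,h,k:cv2.resize(d[n]['frame'][y:y+h,x:x+w,::-1],None,fx=k,fy=k,interpolation=cv2.INTER_CUBIC)
a=g('top',170,90,160,250,2.4) ; 
b=np.vstack([g('top',400,210,90,130,2.4),g('side',225,150,90,120,2.4)])
H=600
def pad(i): return cv2.copyMakeBorder(i,0,H-i.shape[0],0,8,cv2.BORDER_CONSTANT)
c=g('side',330,210,130,120,1.4)
a=g('top',170,90,160,250,2.4); print(a.shape,b.shape)
cv2.imwrite('pics/c0.png',np.hstack([pad(a),pad(b[:600]),pad(c)])[:, :800])
E
```

```text
(600, 384, 3) (600, 216, 3)
```

View pics/c0.png

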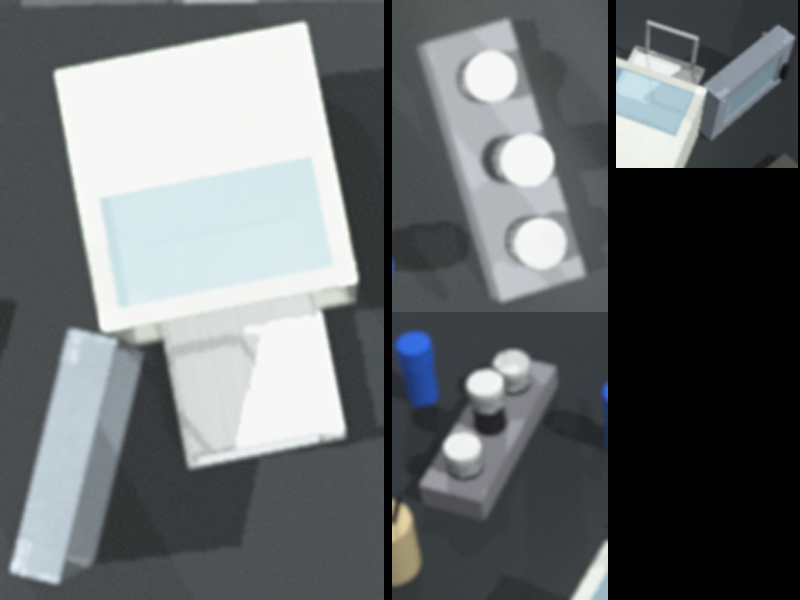

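The middle canister is the tall one: cap centre at top-view px (455.8,276.7) and side-view px (264.2,177.1). Next I'll compute the poses.

```bash
python3 - <<'E'
from h import *
import pickle
d=pickle.load(open('s0.pkl','rb'));T,S=d['top'],d['side']
ct=lambda x,y:(170+x/2.4,90+y/2.4); tt=lambda x,y:(400+(x-392)/2.4,210+y/2.4); st=lambda x,y:(225+(x-392)/2.4,150+(y-312)/2.4); sc=lambda x,y:(330+(x-616)/1.4,210+y/1.4)
P=lambda n,s,uv,z:print(n,atz(s,*uv,z).round(4))
P('can T',T,tt(526,160),.112);P('can S',S,st(486,377),.112)
P('shA',T,tt(491,76),.076);P('shB',T,tt(540,243),.076)
tr=np.array([atz(T,*tt(*p),.037) for p in[(512,20),(418,45),(495,300),(585,275)]]);print('tray',tr.mean(0),np.linalg.norm(np.diff(tr,axis=0),axis=1))
c=np.array([atz(T,*ct(*p),.152) for p in[(55,70),(305,22),(357,283),(103,331)]])
# rear-left, rear-right, front-right, front-left
print('cab',c.mean(0),np.linalg.norm(np.diff(c,axis=0),axis=1))
x=(c[0]+c[1]-c[2]-c[3])[:2];y=(c[0]+c[3]-c[1]-c[2])[:2]
ax=np.arctan2(x[1],x[0]);ay=np.arctan2(-y[0],y[1]);yaw=(ax+ay)/2;print('yaw',ax,ay)
o=c.mean(0)[:2];Rm=np.array([[np.cos(yaw),-np.sin(yaw)],[np.sin(yaw),np.cos(yaw)]])
L=lambda w:(Rm.T@(np.array(w)[:2]-o)).round(4)
W=lambda l:(o+Rm@np.array(l)).round(4)
for n,p in(('shelf fl',(190,467)),('shelf fr',(345,437))):print(n,L(atz(T,*ct(*p),.034)))
for p in((648,23),(698,38)):print('bail',L(atz(S,*sc(*p),.124)))
h=W([-.121,.106]);print('hinge',h)
for p in((68,328),(117,340),(12,573),(60,583)):print('door',L(atz(T,*ct(*p),.147)))
E
```

```text
can T [ 0.4954 -0.3016  0.112 ]
can S [ 0.4901 -0.3051  0.112 ]
shA [ 0.5727 -0.2821  0.076 ]
shB [ 0.4185 -0.3229  0.076 ]
tray [ 0.49499605 -0.3013121   0.037     ] [0.09443964 0.25232338 0.09016822]
cab [0.73808553 0.11746315 0.152     ] [0.22044927 0.23270243 0.21978112]
yaw 0.17710642491134812 0.17242992739849822
shelf fl [-0.243   0.0732]
shelf fr [-0.2435 -0.0756]
bail [-0.235  -0.0496]
bail [-0.2391  0.0529]
hinge [0.6005 0.2008]
door [-0.1065  0.1395]
door [-0.1247  0.1001]
door [-0.302   0.2242]
door [-0.318   0.1856]
```

```bash
python3 - <<'E'
from h import *
for p in([.493,-.303,.25],[.493,-.303,.095]): print(rel(p).round(4))
E
```

```text
[ 0.3859 -0.0682 -0.0004]
[ 0.3859 -0.0679  0.1546]
```

```bash
python3 -m inch '[0.055,-0.010,0,0,0,0, 0.11,-0.020,0,0,0,0, 0.165,-0.030,0,0,0,0.01, 0.22,-0.040,0,0,0,0.02, 0.275,-0.050,0,0,0,0.03, 0.33,-0.060,0,0,0,0.03, 0.386,-0.068,0,0,0,0.03, 0.386,-0.068,0.03,0,0,0.03, 0.386,-0.068,0.06,0,0,0.03, 0.386,-0.068,0.08,0,0,0.03]' -1; python3 - <<'E'
from h import *
print(rel([.493,-.303,.095]).round(4))
T=vision.snapshot('side');cv2.imwrite('pics/s1.png',cv2.resize(T['frame'][100:280,180:360,::-1],None,fx=3,fy=3,interpolation=2))
E
```

```text
clock: 1.35
tool_pos: [0.4927, -0.3028, 0.1679]
tool_rot: [-0.001, 0.995, 0.098, -0.001]
wrist_force: [-0.4, -0.4, -0.1]
width: 0.999
grip_force: 0.0
[0.0005 0.0005 0.0729]
```

View pics/s1.png

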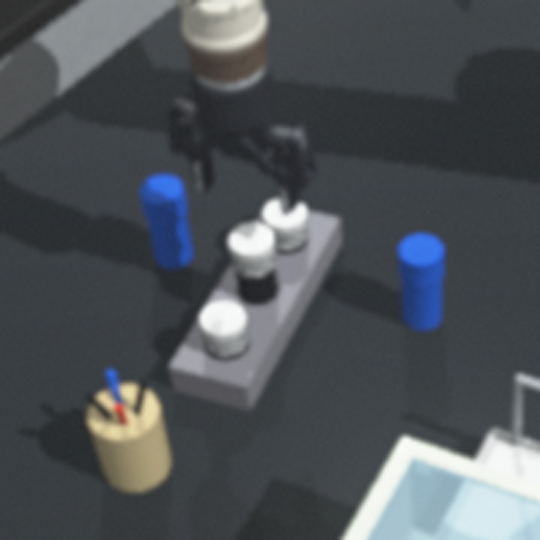

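The open fingers at (205,175) and (290,190) in the crop straddle the tall canister's cap at (252,240), and the blue one at (165,215) is clear. Descending to grip.

```bash
python3 -m inch '[0,0,0.02,0,0,0, 0,0,0.04,0,0,0, 0,0,0.06,0,0,0, 0,0,0.07,0,0,0, 0,0,0.072,0,0,0, 0,0,0.072,0,0,0, 0,0,0.072,0,0,0, 0,0,0.072,0,0,0, 0,0,0.072,0,0,0, 0,0,0.072,0,0,0]'; python3 -m inch '[0,0,0,0,0,0, 0,0,0,0,0,0, 0,0,0,0,0,0, 0,0,0,0,0,0, 0,0,0,0,0,0, 0,0,0,0,0,0, 0,0,0,0,0,0, 0,0,0,0,0,0, 0,0,0,0,0,0, 0,0,0,0,0,0]' 1
```

```text
clock: 2.65
tool_pos: [0.4934, -0.3037, 0.0984]
tool_rot: [0.0, 0.995, 0.098, 0.0]
wrist_force: [-0.5, 0.2, -0.6]
width: 0.999
grip_force: 0.0
clock: 3.9
tool_pos: [0.4936, -0.3037, 0.0986]
tool_rot: [0.0, 0.995, 0.098, 0.0]
wrist_force: [-0.1, 0.9, 4.7]
width: 0.521
grip_force: 61.9
```

```bash
python3 -m inch '[0,0,-0.01,0,0,0, 0,0,-0.02,0,0,0, 0,0,-0.04,0,0,0, 0,0,-0.06,0,0,0, 0,0,-0.08,0,0,0, 0,0,-0.10,0,0,0, 0,0,-0.12,0,0,0, 0,0,-0.14,0,0,0, 0,0,-0.15,0,0,0, 0,0,-0.15,0,0,0]'; python3 - <<'E'
from h import *
yaw=.175;o=np.array([.7381,.1175]);w=o+R.from_euler('z',yaw).apply([-.177,0,0])[:2]
print(w,rel([*w,.248]).round(4),rel([*w,.1126]).round(4)); st=env.get_state();print(st['tool_rot'],st['grip_force'],st['wrist_force'])
T=vision.snapshot('side');cv2.imwrite('pics/s2.png',cv2.resize(T['frame'][60:260,180:420,::-1],None,fx=2,fy=2,interpolation=2))
E
```

```text
clock: 5.15
tool_pos: [0.4935, -0.3039, 0.2489]
tool_rot: [0.0, 0.995, 0.098, 0.0]
wrist_force: [0.6, 0.2, -2.4]
width: 0.523
grip_force: 61.6
[0.5638034  0.08668286] [ 0.1448 -0.3695  0.0007] [ 0.1447 -0.3696  0.1361]
[4.03781266e-04 9.95230701e-01 9.75474008e-02 4.39128117e-04] 61.619071962777525 [ 0.56673079  0.20559253 -2.41954875]
```

View pics/s2.png

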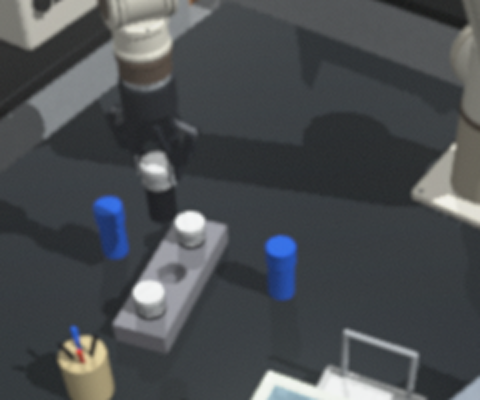

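The canister hangs upright in the gripper at (155,185), with the middle pocket at (172,272) empty. Carrying it over the shelf.

```bash
python3 -m inch '[0.010,-0.025,0,0,0,0, 0.025,-0.065,0,0,0,0, 0.042,-0.107,0,0,0,0, 0.060,-0.152,0,0,0,0.003, 0.078,-0.198,0,0,0,0.007, 0.096,-0.245,0,0,0,0.007, 0.114,-0.29,0,0,0,0.007, 0.130,-0.332,0,0,0,0.007, 0.141,-0.36,0,0,0,0.007, 0.145,-0.37,0,0,0,0.007]'; python3 -m inch '[0,0,0.01,0,0,0, 0,0,0.03,0,0,0, 0,0,0.05,0,0,0, 0,0,0.07,0,0,0, 0,0,0.085,0,0,0, 0,0,0.09,0,0,0, 0,0,0.095,0,0,0, 0,0,0.1,0,0,0, 0,0,0.1,0,0,0, 0,0,0.1,0,0,0]'; python3 - <<'E'
from h import *
print(rel([.5638,.0867,.1126]).round(4)); 
T=vision.snapshot('side');S=vision.snapshot('top');g=lambda s,x,y:cv2.resize(s['frame'][y:y+200,x:x+130,::-1],None,fx=3,fy=3,interpolation=2)
cv2.imwrite('pics/s3.png',np.hstack([g(T,290,110),g(S,200,150)]))
E
```

```text
clock: 6.45
tool_pos: [0.5632, 0.0891, 0.2469]
tool_rot: [0.0, 0.996, 0.088, -0.001]
wrist_force: [0.4, -0.3, -2.8]
width: 0.525
grip_force: 61.8
clock: 7.7
tool_pos: [0.5639, 0.0876, 0.1487]
tool_rot: [-0.0, 0.996, 0.087, 0.0]
wrist_force: [0.4, -0.6, -2.1]
width: 0.525
grip_force: 61.9
[-0.0003  0.0008  0.0361]
```

View pics/s3.png

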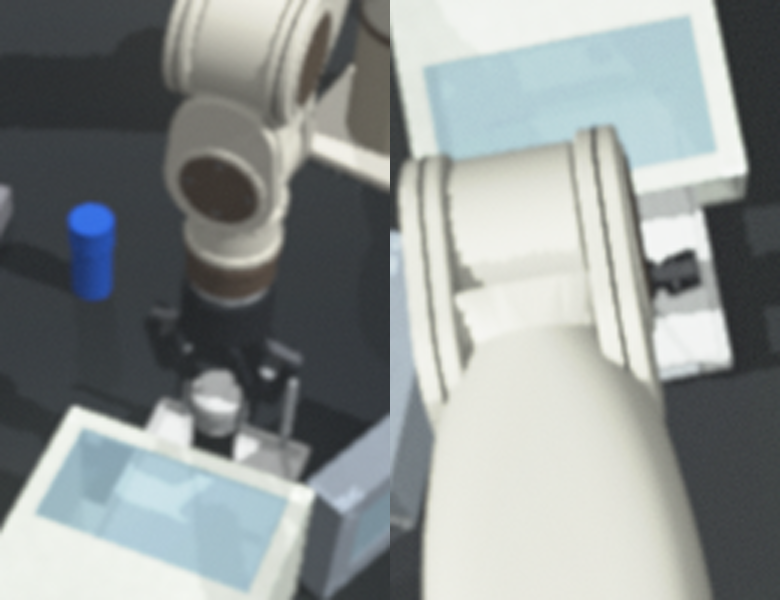

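The canister at (215,415) sits over the shelf, between the bail (290,400) and the roof edge. Lowering slowly.

```bash
python3 -m inch '[0,0,0.01,0,0,0, 0,0,0.02,0,0,0, 0,0,0.027,0,0,0, 0,0,0.03,0,0,0, 0,0,0.032,0,0,0, 0,0,0.033,0,0,0, 0,0,0.034,0,0,0, 0,0,0.035,0,0,0, 0,0,0.035,0,0,0, 0,0,0.035,0,0,0]'
```

```text
clock: 9.05
tool_pos: [0.5638, 0.0874, 0.1134]
tool_rot: [-0.0, 0.996, 0.087, 0.0]
wrist_force: [0.7, 0.2, -2.9]
width: 0.52
grip_force: 61.9
```

```bash
python3 -m inch '[0,0,0.0005,0,0,0, 0,0,0.001,0,0,0, 0,0,0.001,0,0,0, 0,0,0.0015,0,0,0, 0,0,0.0015,0,0,0, 0,0,0.002,0,0,0, 0,0,0.002,0,0,0, 0,0,0.002,0,0,0, 0,0,0.002,0,0,0, 0,0,0.002,0,0,0]'
```

```text
clock: 10.3
tool_pos: [0.5645, 0.0876, 0.1125]
tool_rot: [-0.0, 0.996, 0.087, 0.001]
wrist_force: [-1.6, -0.2, 6.3]
width: 0.52
grip_force: 62.8
```

Contact at +6 N. Release, then rise.

```bash
python3 -m inch '[0,0,0,0,0,0, 0,0,0,0,0,0, 0,0,0,0,0,0, 0,0,0,0,0,0, 0,0,0,0,0,0, 0,0,0,0,0,0, 0,0,0,0,0,0, 0,0,0,0,0,0, 0,0,0,0,0,0, 0,0,0,0,0,0]' -1; python3 -m inch '[0,0,-0.01,0,0,0, 0,0,-0.03,0,0,0, 0,0,-0.05,0,0,0, 0,0,-0.08,0,0,0, 0,0,-0.11,0,0,0, 0,0,-0.12,0,0,0, 0,0,-0.12,0,0,0, -0.06,0,-0.12,0,0,0, -0.12,0,-0.12,0,0,0, -0.15,0,-0.12,0,0,0]' - ;  python3 - <<'E'
from h import *
yaw=.175;o=np.array([.7381,.1175]);f=lambda x,y,z:rel([*(o+R.from_euler('z',yaw).apply([x,y,0])[:2]),z]).round(4)
for x in(-.30,-.275,-.245,-.20,-.139):print(x,f(x,0,.113))
T=vision.snapshot('side');S=vision.snapshot('top');g=lambda s,x,y:cv2.resize(s['frame'][y:y+200,x:x+130,::-1],None,fx=3,fy=3,interpolation=2)
cv2.imwrite('pics/s4.png',np.hstack([g(T,290,110),g(S,200,150)]))
E
```

```text
clock: 11.55
tool_pos: [0.5637, 0.0874, 0.1113]
tool_rot: [0.0, 0.996, 0.087, 0.0]
wrist_force: [-0.5, -0.3, -0.0]
width: 1.001
grip_force: 0.0
clock: 12.8
tool_pos: [0.4119, 0.0609, 0.2293]
tool_rot: [0.0, 0.996, 0.087, -0.003]
wrist_force: [0.5, 0.3, 1.2]
width: 0.998
grip_force: 0.0
-0.3 [0.0317 0.001  0.1161]
-0.275 [0.0567 0.001  0.116 ]
-0.245 [0.0867 0.001  0.1158]
-0.2 [0.1317 0.0009 0.1156]
-0.139 [0.1927 0.0008 0.1153]
```

View pics/s4.png

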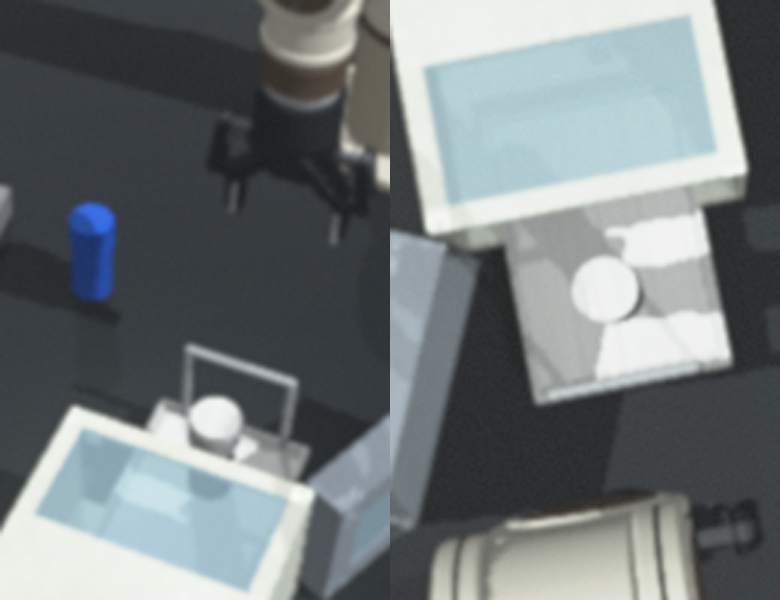

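The canister stands upright on the shelf, cap at (605,288) in the top crop. Now shut the gripper, come down in front of the bail and push.

```bash
python3 -m inch '[0,0,0.02,0,0,0, 0,0,0.04,0,0,0, 0,0,0.06,0,0,0, 0,0,0.08,0,0,0, 0,0,0.1,0,0,0, 0,0,0.116,0,0,0, 0.015,0,0.116,0,0,0, 0.03,0,0.116,0,0,0, 0.04,0,0.116,0,0,0, 0.05,0,0.116,0,0,0]' 1; python3 -m inch '[0.007,0,0,0,0,0, 0.014,0,0,0,0,0, 0.021,0,0,0,0,0, 0.028,0,0,0,0,0, 0.035,0,0,0,0,0, 0.042,0,0,0,0,0, 0.049,0,0,0,0,0, 0.056,0,0,0,0,0, 0.063,0,0,0,0,0, 0.07,0,0,0,0,0]'
```

```text
clock: 14.15
tool_pos: [0.4665, 0.0704, 0.1157]
tool_rot: [-0.0, 0.996, 0.087, 0.0]
wrist_force: [0.5, 0.1, 0.5]
width: -0.0
grip_force: 0.0
clock: 15.4
tool_pos: [0.5345, 0.0824, 0.1152]
tool_rot: [-0.0, 0.996, 0.087, -0.0]
wrist_force: [-1.4, 0.5, 0.6]
width: -0.001
grip_force: 0.9
```

```bash
python3 -m inch '[0.007,0,0,0,0,0, 0.014,0,0,0,0,0, 0.021,0,0,0,0,0, 0.028,0,0,0,0,0, 0.035,0,0,0,0,0, 0.042,0,0,0,0,0, 0.048,0,0,0,0,0, 0.053,0,0,0,0,0, 0.057,0,0,0,0,0, 0.06,0,0,0,0,0]'; python3 -m inch '[0.001,0,0,0,0,0, 0.002,0,0,0,0,0, 0.003,0,0,0,0,0, 0.004,0,0,0,0,0, 0.005,0,0,0,0,0, 0.006,0,0,0,0,0, 0.007,0,0,0,0,0, 0.008,0,0,0,0,0, 0.008,0,0,0,0,0, 0.008,0,0,0,0,0]'
```

```text
clock: 16.65
tool_pos: [0.5935, 0.0926, 0.1153]
tool_rot: [0.0, 0.996, 0.087, -0.0]
wrist_force: [-1.4, 1.7, 0.3]
width: -0.001
grip_force: 0.8
clock: 17.9
tool_pos: [0.6014, 0.094, 0.1154]
tool_rot: [0.0, 0.996, 0.087, 0.0]
wrist_force: [-1.0, 0.7, -1.0]
width: 0.001
grip_force: 0.4
```

Still sliding at about 1.5 N, so I'll keep creeping until the stop.

```bash
python3 -m inch '[0.001,0,0,0,0,0, 0.002,0,0,0,0,0, 0.003,0,0,0,0,0, 0.004,0,0,0,0,0, 0.005,0,0,0,0,0, 0.005,0,0,0,0,0, 0.006,0,0,0,0,0, 0.006,0,0,0,0,0, 0.006,0,0,0,0,0, 0.006,0,0,0,0,0]'
```

```text
clock: 19.15
tool_pos: [0.6019, 0.0941, 0.1152]
tool_rot: [0.0, 0.996, 0.087, -0.005]
wrist_force: [-15.4, -2.4, 9.5]
width: 0.0
grip_force: 7.8
```

The shelf hit its stop at 15 N, at the expected home position. Back off, rise and go over to the outer side of the door.

```bash
python3 -m inch '[-0.03,0,0,0,0,0, -0.06,0,0,0,0,0, -0.06,0,-0.05,0,0,0, -0.06,0,-0.10,0,0,0, -0.06,0,-0.135,0,0,0, -0.07,-0.05,-0.135,0,0,0, -0.08,-0.11,-0.135,0,0,0, -0.088,-0.17,-0.135,0,0,0, -0.088,-0.23,-0.135,0,0,0, -0.088,-0.262,-0.135,0,0,0]'; python3 - <<'E'
from h import *
yaw=.175;o=np.array([.7381,.1175]);f=lambda x,y,z:rel([*(o+R.from_euler('z',yaw).apply([x,y,0])[:2]),z]).round(4)
print(f(-.226,.262,.113))
T=vision.snapshot('side');S=vision.snapshot('top');g=lambda s,x,y:cv2.resize(s['frame'][y:y+200,x:x+133,::-1],None,fx=3,fy=3,interpolation=2)
cv2.imwrite('pics/s5.png',np.hstack([g(T,340,150),g(S,200,130)])[:600,:800])
cv2.imwrite('pics/s5t.png',S['frame'][:,:,::-1])
E
```

```text
clock: 20.4
tool_pos: [0.5205, 0.1536, 0.2499]
tool_rot: [-0.023, 0.991, 0.131, -0.004]
wrist_force: [-0.1, -0.2, 0.2]
width: -0.003
grip_force: 0.0
[-0.0009 -0.1828  0.1456]
```

View pics/s5.png

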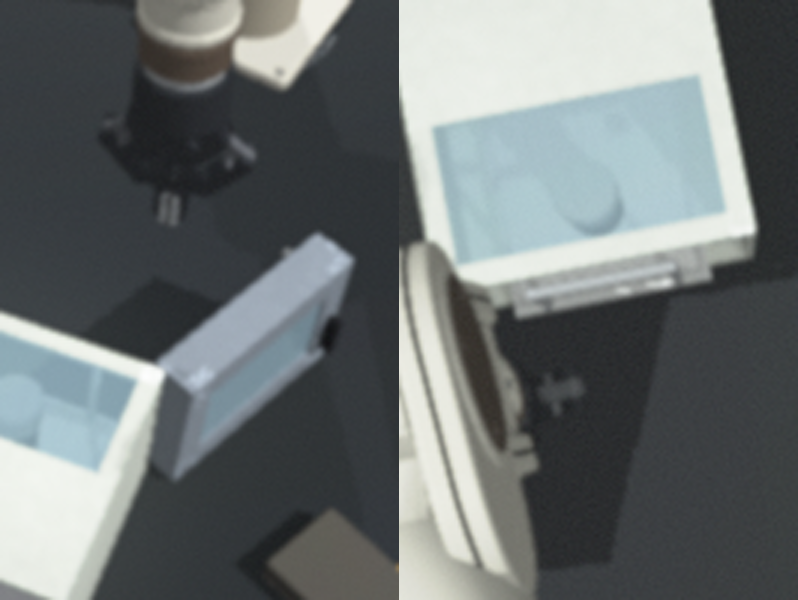

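The canister stands inside (585,190 in the top crop) with the shelf home. The move fell short and came out slightly rotated, so I'll check the joints.

```bash
python3 - <<'E'
from h import *
st=env.get_state();print(st['qpos'].round(3),st['joint_vel'].round(3),Rq(st['tool_rot']).as_matrix().round(3),st['tool_pos'])
E
python3 -m inch '[0,0,0,0,0,0, 0,0,0,0,0,0, 0,0,0,0,0,0, 0,0,0,0,0,0, 0,0,0,0,0,0, 0,0,0,0,0,0, 0,0,0,0,0,0, 0,0,0,0,0,0, 0,0,0,0,0,0, 0,0,0,0,0,0]'; python3 - <<'E'
from h import *
st=env.get_state();print(st['qpos'].round(3),st['joint_vel'].round(3))
E
```

```text
[0.262 0.328 0.122 1.367 0.047 3.141] [-0.006 -0.007 -0.004  0.001 -0.004 -0.   ] [[ 0.966  0.26  -0.014]
 [ 0.26  -0.965  0.045]
 [-0.002 -0.047 -0.999]] [0.52069981 0.15346242 0.24990602]
clock: 21.75
tool_pos: [0.5203, 0.1535, 0.2503]
tool_rot: [-0.023, 0.991, 0.131, -0.004]
wrist_force: [0.0, -0.0, 0.3]
width: -0.003
grip_force: 0.0
[0.262 0.327 0.121 1.367 0.047 3.141] [-0.     0.    -0.002  0.001  0.003 -0.001]
```

Joint 6 is at its limit. Turning the tool a quarter turn (yaw 1.745) centres it, so I'll compute that shift and turn.

```bash
python3 - <<'E'
from h import *
st=env.get_state();R0=Rq(st['tool_rot']);y=1.745
Rt=R.from_matrix(np.array([[np.cos(y),np.sin(y),0],[np.sin(y),-np.cos(y),0],[0,0,-1]]).reshape(3,3))
print(Rt.as_matrix().round(3),((R0.inv()*Rt).as_rotvec()/np.pi).round(4))
o=np.array([.7381,.1175]);f=lambda x,y,z:rel([*(o+R.from_euler('z',.175).apply([x,y,0])[:2]),z]).round(4)
print(f(-.226,.262,.25))
E
```

```text
[[-0.173  0.985  0.   ]
 [ 0.985  0.173  0.   ]
 [ 0.     0.    -1.   ]] [-0.0126 -0.0106 -0.4716]
[-0.0011 -0.1892  0.0092]
```

```bash
python3 -m inch '[0,-0.02,0.001,-0.001,-0.001,-0.05, 0,-0.04,0.002,-0.003,-0.002,-0.1, 0,-0.06,0.003,-0.004,-0.003,-0.15, 0,-0.08,0.004,-0.005,-0.0045,-0.2, 0,-0.1,0.005,-0.007,-0.0056,-0.25, 0,-0.12,0.006,-0.008,-0.0067,-0.3, 0,-0.14,0.007,-0.009,-0.008,-0.35, -0.001,-0.16,0.008,-0.011,-0.009,-0.4, -0.001,-0.18,0.009,-0.012,-0.01,-0.45, -0.001,-0.189,0.009,-0.0126,-0.0106,-0.4716]'; python3 - <<'E'
from h import *
o=np.array([.7381,.1175]);f=lambda x,y,z:rel([*(o+R.from_euler('z',.175).apply([x,y,0])[:2]),z]).round(4)
print(f(-.226,.262,.125),env.get_state()['qpos'].round(3))
T=vision.snapshot('side')
cv2.imwrite('pics/s6.png',cv2.resize(T['frame'][130:390,330:530,::-1],None,fx=2.3,fy=2.3,interpolation=2))
E
```

```text
clock: 23.0
tool_pos: [0.4697, 0.337, 0.25]
tool_rot: [-0.0, 0.641, 0.767, -0.0]
wrist_force: [0.2, -0.7, -0.5]
width: -0.002
grip_force: 0.0
[-0.0009  0.0002  0.125 ] [0.622 0.398 0.225 1.398 0.    2.015]
```

View pics/s6.png

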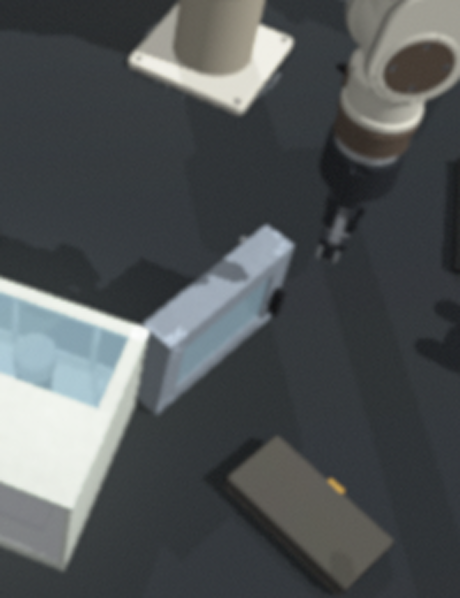

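The gripper is on the door's outer side, clear of the slide box. Descend, then sweep the door round.

```bash
python3 -m inch '[0,0,0.03,0,0,0, 0,0,0.06,0,0,0, 0,0,0.09,0,0,0, 0,0,0.115,0,0,0, 0,0,0.125,0,0,0, -0.01,-0.005,0.125,0,0,0, -0.02,-0.01,0.125,0,0,0, -0.03,-0.015,0.125,0,0,0, -0.037,-0.017,0.125,0,0,0, -0.043,-0.019,0.125,0,0,0]'; python3 -m inch '[-0.006,-0.004,0,0,0,0, -0.012,-0.008,0,0,0,0, -0.018,-0.012,0,0,0,0, -0.024,-0.016,0,0,0,0, -0.03,-0.02,0,0,0,0, -0.036,-0.023,0,0,0,0, -0.042,-0.027,0,0,0,0, -0.048,-0.03,0,0,0,0, -0.053,-0.032,0,0,0,0, -0.057,-0.034,0,0,0,0]'; python3 -m inch '[-0.007,-0.002,0,0,0,0, -0.014,-0.004,0,0,0,0, -0.021,-0.005,0,0,0,0, -0.028,-0.007,0,0,0,0, -0.035,-0.008,0,0,0,0, -0.042,-0.009,0,0,0,0, -0.048,-0.01,0,0,0,0, -0.054,-0.01,0,0,0,0, -0.06,-0.01,0,0,0,0, -0.066,-0.01,0,0,0,0]'
```

```text
clock: 24.3
tool_pos: [0.459, 0.2898, 0.1257]
tool_rot: [0.0, 0.643, 0.766, 0.0]
wrist_force: [0.1, 0.7, 0.1]
width: 0.002
grip_force: 0.0
clock: 25.55
tool_pos: [0.4352, 0.2279, 0.1252]
tool_rot: [-0.0, 0.643, 0.766, 0.0]
wrist_force: [-0.4, 1.1, -0.3]
width: 0.001
grip_force: 0.0
clock: 26.8
tool_pos: [0.4369, 0.1612, 0.1252]
tool_rot: [-0.0, 0.643, 0.766, -0.0]
wrist_force: [-0.2, -0.2, -0.5]
width: 0.0
grip_force: 0.0
```

```bash
python3 -m inch '[-0.013,0.001,0,0,0,0, -0.026,0.004,0,0,0,0, -0.039,0.008,0,0,0,0, -0.052,0.013,0,0,0,0, -0.0645,0.018,0,0,0,0, -0.075,0.024,0,0,0,0, -0.086,0.031,0,0,0,0, -0.097,0.04,0,0,0,0, -0.107,0.049,0,0,0,0, -0.117,0.059,0,0,0,0]'; python3 -m inch '[-0.004,0.005,0,0,0,0, -0.008,0.01,0,0,0,0, -0.012,0.015,0,0,0,0, -0.016,0.02,0,0,0,0, -0.019,0.025,0,0,0,0, -0.022,0.03,0,0,0,0, -0.024,0.034,0,0,0,0, -0.026,0.037,0,0,0,0, -0.027,0.039,0,0,0,0, -0.027,0.04,0,0,0,0]'; python3 - <<'E'
from h import *
T=vision.snapshot('side')
cv2.imwrite('pics/s7.png',cv2.resize(T['frame'][110:370,260:460,::-1],None,fx=2.3,fy=2.3,interpolation=2))
E
```

```text
clock: 28.05
tool_pos: [0.516, 0.056, 0.1252]
tool_rot: [-0.0, 0.643, 0.766, -0.0]
wrist_force: [-0.7, 0.1, 0.3]
width: 0.002
grip_force: 0.4
clock: 29.3
tool_pos: [0.5593, 0.0367, 0.1252]
tool_rot: [0.0, 0.643, 0.766, -0.0]
wrist_force: [-0.3, -0.3, 0.5]
width: 0.0
grip_force: 0.4
```

View pics/s7.png

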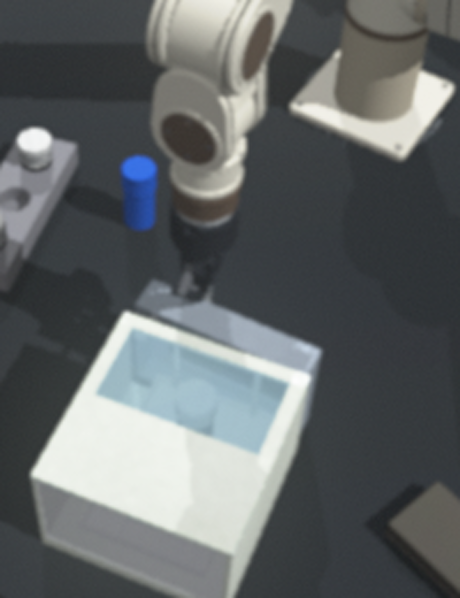

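The door is nearly shut: its free edge at (150,290) is slightly ajar and the canister stands inside at (195,405). Now pressing over the catch in small steps.

```bash
python3 -m inch '[0,0.002,0,0,0,0, 0,0.004,0,0,0,0, 0,0.006,0,0,0,0, 0,0.008,0,0,0,0, 0,0.01,0,0,0,0, 0,0.011,0,0,0,0, 0,0.012,0,0,0,0, 0,0.013,0,0,0,0, 0,0.014,0,0,0,0, 0,0.014,0,0,0,0]'
```

```text
clock: 30.6
tool_pos: [0.5729, 0.0394, 0.1251]
tool_rot: [-0.0, 0.643, 0.766, -0.0]
wrist_force: [-0.8, -0.2, 0.6]
width: 0.0
grip_force: 0.4
```

```bash
python3 -m inch '[0,0.001,0,0,0,0, 0,0.002,0,0,0,0, 0,0.003,0,0,0,0, 0,0.004,0,0,0,0, 0,0.005,0,0,0,0, 0,0.006,0,0,0,0, 0,0.007,0,0,0,0, 0,0.008,0,0,0,0, 0,0.008,0,0,0,0, 0,0.008,0,0,0,0]'
```

```text
clock: 31.85
tool_pos: [0.5736, 0.0395, 0.1249]
tool_rot: [-0.005, 0.643, 0.766, -0.006]
wrist_force: [-20.6, -2.9, 14.2]
width: 0.001
grip_force: 11.1
```

A firm stop at 20 N, well above the catch's 6 N. Back off, rise and check from above.

```bash
python3 -m inch '[0,-0.008,0,0,0,0, 0,-0.03,0,0,0,0, 0,-0.06,0,0,0,0, 0,-0.1,0,0,0,0, 0,-0.14,0,0,0,0, 0,-0.18,-0.02,0,0,0, 0,-0.2,-0.06,0,0,0, 0,-0.2,-0.1,0,0,0, 0,-0.2,-0.12,0,0,0, 0,-0.2,-0.12,0,0,0]'; python3 - <<'E'
from h import *
T=vision.snapshot('side');S=vision.snapshot('top');g=lambda s,x,y:cv2.resize(s['frame'][y:y+200,x:x+133,::-1],None,fx=3,fy=3,interpolation=2)
cv2.imwrite('pics/s8.png',np.hstack([g(T,275,200),g(S,190,90)]))
# expected closed-door top outline (local panel x -.157..-.145, y .106..-.106, z .147)
o=np.array([.7381,.1175])
for th in(0,.08):
  for l in([-.036,0],[-.036,-.212]):
    w=R.from_euler('z',.175).apply(np.array([-.121,.106,0])+R.from_euler('z',-th).apply([*l,0]))
    p=proj(S,[o[0]+w[0],o[1]+w[1],.147])[0];print(th,l,p.round(1),'crop',399+3*(p[0]-190),3*(p[1]-90))
E
```

```text
clock: 33.1
tool_pos: [0.3858, 0.006, 0.247]
tool_rot: [0.002, 0.643, 0.766, 0.002]
wrist_force: [0.3, 0.2, -0.9]
width: 0.002
grip_force: 0.0
0 [-0.036, 0] [218.8 247.7] crop 485.4047940982173 473.07571974166666
0 [-0.036, -0.212] [320.5 227.8] crop 790.5681628119827 413.4092824284639
0.08 [-0.036, 0] [217.4 247.9] crop 481.23377943380603 473.72171561698065
0.08 [-0.036, -0.212] [320.4 236.2] crop 790.2339365739743 438.5016802981291
```

View pics/s8.png

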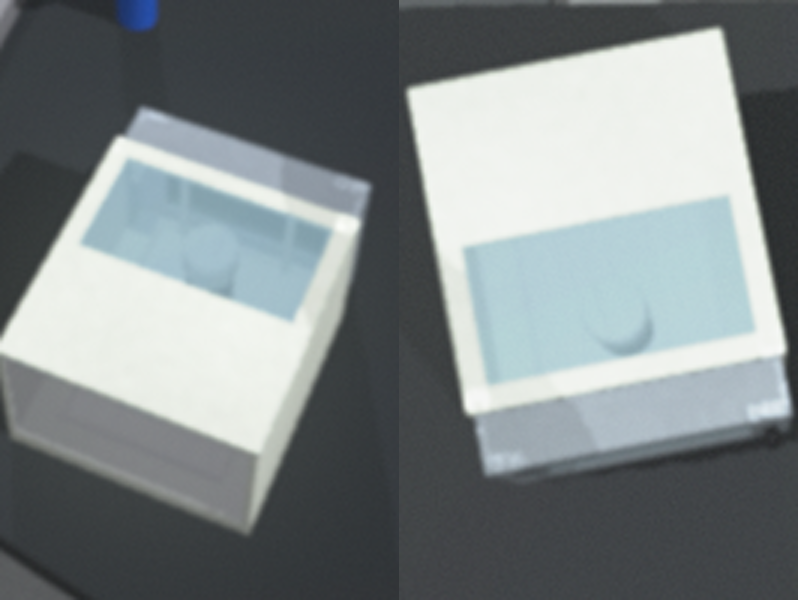

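The door's front corners sit at (487,474) and (792,414), matching the predicted closed position. The canister stands upright inside and the robot is clear, so I'll hand in.

```bash
python3 -c "
from plant import order
print(order.close_job())"
```

```text
the job is handed in; nothing more can be done
None
```

The tall canister is standing on the shelf, the shelf is home and the door is closed on its catch by the last camera check; the job was handed in at about 33 s, with no verdict returned.

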